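Shut and padlock the reagent lockbox

TASK

Shut the lid of the reagent lockbox, then lock it: swing the padlock's open shackle back over the hole in the lid's steel tongue and press it straight down into the padlock until it clicks and stays down. Leave everything else on the bench where it is.

Things in the scene. Friction and masses are not known exactly. Their poses are not given: they have to be found in the camera images.
- lockbox: Grey steel box, 160 mm (x) by 240 mm (y) by 85 mm high to the rim, with a teal lid that has a clear window; heavy, on rubber feet, it does not move. Origin: centre of its underside, on the bench. Its own -x side is the lock side, with the brass padlock in its bracket; the lid's hinge line runs along its own y at x = +80 mm, z = 85 mm.
- lid (a joint): Lid angle in rad: 0 shut, up to 1.6 open. Stiff friction hinges hold it where it is left; about 2 to 6 N down on its free edge shuts it.
- lid_edge (a point): Middle of the lid's free edge, on the lid's top face, 160 mm from the hinge line. The lid is 240 mm wide and 5 mm thick; shut, its top is 90.5 mm above the bench. Axes as the lockbox's when the lid is shut; they tilt with the lid.
- tongue_hole (a point): Centre of the 12 mm square hole in the lid's steel tongue, on the tongue's top face. The tongue is 22 mm wide and 3 mm thick and reaches 40 mm out beyond the lid's free edge; shut, its top is 93.5 mm above the bench and the hole lies over the padlock's toe hole.
- toe_hole (a point): Centre of the 12 mm square hole for the toe leg in the box's steel bracket leaf, on the leaf's top face, 89.5 mm above the bench; at x = -95 mm, y = -14 mm in the lockbox's frame. The leaf is 60 mm wide and reaches 42 mm out from the box's wall. Under it the bracket holds the brass padlock upright (body 22 by 50 by 46 mm, its top 86 mm above the bench). Axes as the lockbox's.
- heel_axis (a point): Point on the upright axis of the shackle's heel leg (8 mm steel bar, which stays in the padlock), about which the shackle swings; 89.5 mm above the bench, at x = -95 mm, y = +14 mm in the lockbox's frame. Fixed to the lockbox, axes as the lockbox's.
- shackle_swing (a joint): Shackle angle in rad about the heel leg: 0 with the free toe leg straight over its hole (in line with the lock side), growing to 1.5 as the toe leg swings outward, away from the box (clockwise seen from above). It stops at -0.1. It turns easily (under 1 N) and stays where it is left. Within about 0.15 of 0 the toe enters the holes.
- shackle_press (a joint): How far the shackle is pressed down, in m: 0 raised (a spring holds it up), 0.023 at its stop. It takes 2 N at first, rising to about 8 N where the pawl is passed, near the bottom; push to the stop. Let go, it then stays at about 0.0215; not latched, it springs back to 0. The toe leg goes down only over the holes.
- crown (a point): Middle of the top of the shackle's bow, on the axis of its 8 mm bar (the bar's upper side is 4 mm higher). The bow's legs stand 28 mm apart along its own y, 36 mm over all; its own x is square to the bow's plane. The crown lies 14 mm from the heel axis. Raised: 142.5 mm above the bench, with the toe's tip at 97.5 mm; pressed home: 119.5 mm.
- key: The padlock's small brass key with a round red head, 56 mm long and 4 mm thick, lying beside the box. Origin: under the centre of its head. Leave alone.
- tip_box: Grey pipette-tip box with teal band and clear cover, 87 by 127 by 72 mm. Origin: centre of its underside. Leave alone.
- tube_plate: White tube plate with rows of green tubes, 85 by 127 by 28 mm. Origin: centre of its underside. Leave alone.
- trough: White open reagent trough with a little green, 78 by 140 by 32 mm. Origin: centre of its underside. Leave alone.
- reagent: Capped glass bottle, 70 mm diameter, 135 mm high. Origin: centre of its underside. Leave alone.
- pipette: White and green pipette lying on the bench, 240 mm long and 26 mm thick. Origin: under its middle, its own x along it. Leave alone.
- marker: White marker pen with blue cap, 131 mm long and 12 mm thick, lying on the bench. Origin: under its middle. Leave alone.

How it is judged:
By the outcome, as a careful person would: the job done as asked, in the order asked, and still so for the second after the job is handed in, with the robot touching nothing.
It also fails if it takes over 51 s, if anything falls off the work surface, if the arm or the gripper's body presses on something with over 40 N, if the wrist force passes 120 N, or if a joint passes its speed limit or range.

ROBOT

A 7-joint arm with a two-finger parallel gripper is mounted at the origin on the work surface. World frame = base frame: x ahead of the robot, y to its left, z up, the work surface at z = 0. Lengths are in m, angles in rad, forces in N, time in s.
With the tool pointing down it reaches from about 0.425 to 0.875 m from the base axis. Payload 4.7 kg.
Tool frame: the origin (TCP) lies at the very end of the fingers, on their centre line; the grasp point (between the pads) lies 19 mm behind it; z points along the fingers, y is the direction in which the jaws open and shut (so a half turn about z gives the same grasp; the last joint's range is limited). The gripper opens to 87 mm and grips with 3 to 60 N. Pads are 19 mm wide; open, the fingers measure 117 mm over their backs; the gripper's body (75 mm by 190 mm) begins 51 mm behind the grasp point.
Start: joints at [-1.099, 0.321, -0.07, 1.45, 0.023, 1.371, -0.057], TCP at [0.287, 0.583, 0.223] pointing down, gripper open.
Joint ranges: [-2.86, 2.86], [-0.3, 2.09], [-1.38, 1.24], [0.06, 2.45], [-1.56, 4.7], [0.09, 2.05], [-2.69, 2.69]. Speed limits (rad/s): [2.57, 2.57, 3.14, 3.14, 3.14, 3.14, 3.14].

INTERFACE

Orientations are given as a rotation vector (axis times angle).
In Python, from bench import * gives the robot as it stands.
- The arm moves only by the shell command python3 -m jog 'ROWS' [OPENING] [FORCE]. ROWS is JSON, a list of rows, each a list of 4 numbers: the shift along the world's x, y, z in mm, then the turn about the world's z in rad. In form: [[x, y, z, twist], ...]. A call has exactly 8 rows; each row is the pose to reach, as a shift and turn from the pose commanded when the call began; what a row does not reach only later rows make up. A row lasts 1/8 s, in which the tool goes at most 62.5 mm and 10.7 degrees, less where a joint would pass 70% of its speed; a pose out of reach is approached as far as the arm can. A call with a gripper value outside its range is refused whole. OPENING is the opening, from -1 (shut) to 1 (fully open), set as the call begins (- or left out, the last holds). The fingers move at their own pace and stop on an object; FORCE is the grip in N (left out, the last holds). Time passes only in rows, so rows that repeat a pose let the fingers close, or fill a call up. It gives the time, the measured TCP pose, the force and the opening at its end, in the units of the state.
- get_state(): the state, without advancing time (a new reading comes with each control period).
- get_image(name): name is "side" or "top"; returns a dict with "image" (384x512x3 uint8, red, green, blue), "fx", "fy", "cx", "cy" (pixels), "D" ([k1, k2, p1, p2, k3] as OpenCV has them; the pictures are not rectified), "position" and "rotation" of the camera in the world. Camera axes: x right, y down, z forward; pixel columns grow to the right and rows downward; lengths in m; the calibration is good to about 2 mm. A picture is of the moment at which its call begins. There is no depth.
- close_job(): hands the job in, once; it reports no verdict.
The state is a dict: "time": time; "joint_positions": joint angles; "qd": joint speeds; "joint_torque": joint torques, N m; "position": TCP position; "tool_rot": TCP orientation; "ft_force": force on the tool from outside, world axes, zero at the start; "torque": the same for the moment, N m; "grip_width": opening from 0.0 (shut) to 1.0 (fully open).
Only numpy, scipy, OpenCV 4.12 (cv2) and the standard library are available. Lean on these libraries where they do the work, as an engineer would, in place of code of your own. Each camera call takes 0.05 s, during which the arm holds its last target. There are 200 camera calls.

## Working session

There is one attempt and no reset: what is moved stays moved. The work goes in short steps, Python scripts to look and compute and a shell command to move; the robot and the scene stay as the last step left them, time stands still between calls to the robot, and variables do not carry over. Pictures are saved under pics/ and viewed, about 8 in all and at most 12, crops included, and the job is handed in when it is done.

```bash
mkdir -p pics
cat > h.py <<'E'
from bench import *
import numpy as np, cv2
def grab(n,f=None):
    d=get_image(n)
    if f: cv2.imwrite('pics/'+f,cv2.cvtColor(d['image'],cv2.COLOR_RGB2BGR))
    d['K']=np.array([[d['fx'],0,d['cx']],[0,d['fy'],d['cy']],[0,0,1]]);return d
def ray(d,p):
    u=cv2.undistortPoints(np.array([[p]],float),d['K'],np.array(d['D'],float))[0,0]
    v=np.array(d['rotation'])@np.array([u[0],u[1],1]);return np.array(d['position']),v/np.linalg.norm(v)
def onz(d,p,z):
    o,v=ray(d,p);return o+v*(z-o[2])/v[2]
def tri(d1,p1,d2,p2):
    o1,a=ray(d1,p1);o2,b=ray(d2,p2)
    s=np.linalg.lstsq(np.c_[a,-b],o2-o1,rcond=None)[0];A=o1+a*s[0];B=o2+b*s[1];return (A+B)/2,np.linalg.norm(A-B)
def proj(d,X):
    R=np.array(d['rotation']).T;rv=cv2.Rodrigues(R)[0];t=-R@np.array(d['position'])
    return cv2.projectPoints(np.atleast_2d(X).astype(float),rv,t,d['K'],np.array(d['D'],float))[0][:,0]
E
python3 - <<'E'
from h import *
for n in('top','side'):
    d=grab(n,n+'0.png');print(n,d['position'],np.round(d['rotation'],3).tolist(),d['fx'])
print(get_state())
E
```

```text
top [0.28494801 0.00510297 1.45664103] [-2.083, 2.133, -0.228] 423.9040097006486
side [ 0.14183475 -0.99242484  1.17299612] [-2.309, 0.49, -0.19] 497.7233869417995
{'time': 0.1, 'joint_positions': array([-1.09890847,  0.32172068, -0.07007585,  1.45157924,  0.02262446,
        1.37076408, -0.05689611]), 'qd': array([ 0.00207328, -0.00377233, -0.00011527, -0.00356695,  0.00040123,
        0.00212046, -0.00047068]), 'joint_torque': array([-4.61149898e-05, -4.92574990e+01, -4.05790592e-01, -3.13394845e+01,
       -6.41699717e-02,  3.95003648e-02,  1.19883548e-04]), 'position': array([0.28711489, 0.58260016, 0.22157594]), 'tool_rot': array([-7.12724428e-01, -3.05940495e+00,  2.61365406e-03]), 'ft_force': array([-0.67578991,  0.6172176 , -0.1253022 ]), 'torque': array([-0.00803427,  0.00277375,  0.00725114]), 'grip_width': 0.9985857225494578}
```

View pics/top0.png

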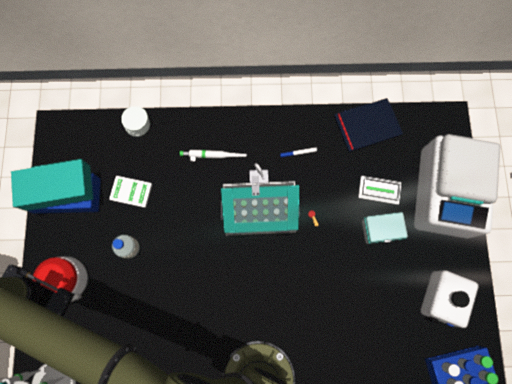

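View pics/side0.png

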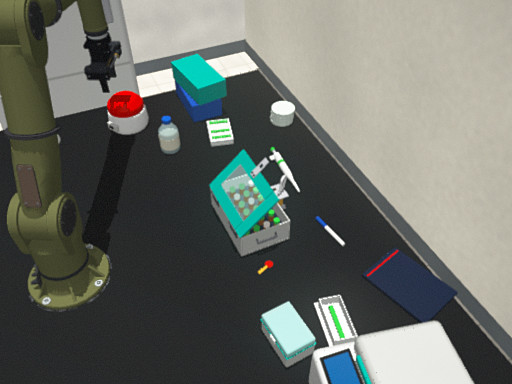

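The box has its lock side away from the robot, and the lid is partly open. I'll zoom in on both views.

```bash
sed -i "s/    d\['K'\]=/    d['rotation']=cv2.Rodrigues(np.array(d['rotation'],float))[0]; d['K']=/" h.py
python3 - <<'E'
from h import *
a=cv2.imread('pics/top0.png')[140:250,205:330];b=cv2.imread('pics/side0.png')[140:260,195:315]
a=cv2.resize(a,(600,528),interpolation=cv2.INTER_CUBIC)
b=cv2.resize(b,(600,600),interpolation=cv2.INTER_CUBIC)
cv2.imwrite('pics/ct.png',a);cv2.imwrite('pics/cs.png',b)
E
```

```text
(no output)
```

View pics/ct.png

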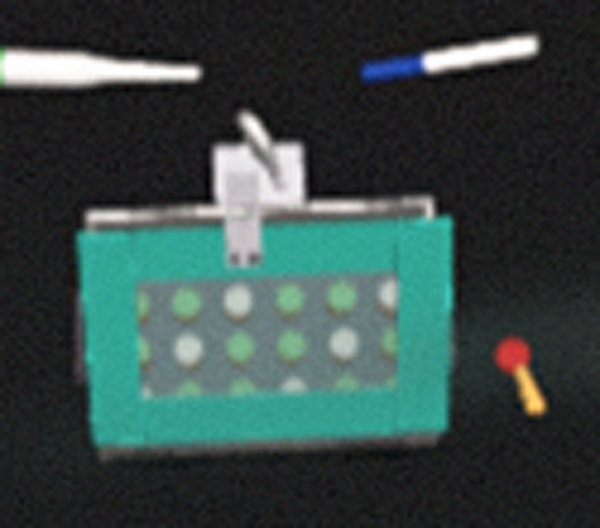

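View pics/cs.png

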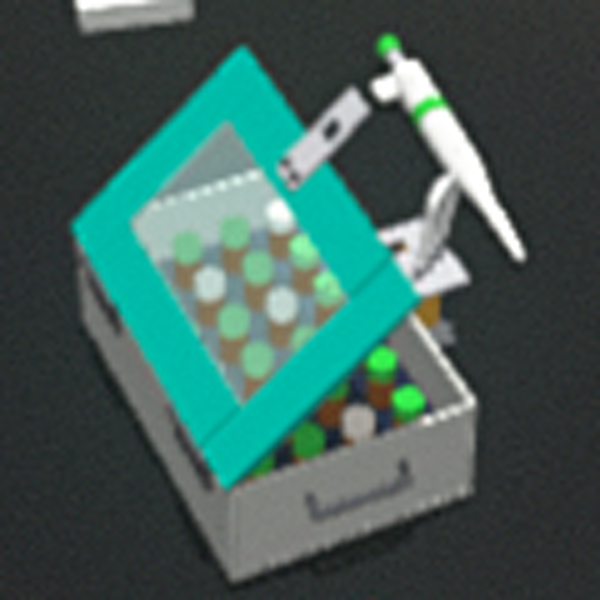

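```bash
cat > m.py <<'E'
from h import *
T=grab('top');S=grab('side')
t=lambda u,v:(205+u/4.8,140+v/4.8)
s=lambda u,v:(195+u/5,140+v/5)
for n,a,b in[('freeL',t(80,232),s(240,45)),('freeR',t(452,218),s(418,298)),('hinR',t(447,430),s(225,490)),('hinL',t(95,445),s(72,226)),('rimR',t(432,198),s(475,403)),('leafR',t(303,143),s(469,282))]:
    X,e=tri(T,a,S,b);print(n,(X*1e3).round(1),round(e*1e3,1))
for n,a,z in[('rimR',t(432,198),.085),('rimL',t(88,213),.085),('leafL',t(213,145),.0895),('leafR',t(303,143),.0895)]: print(n,(onz(T,a,z)*1e3).round(1))
for n,a,z in[('leafR',s(469,282),.0895),('rimR',s(475,403),.085)]: print('S',n,(onz(S,a,z)*1e3).round(1))
print('bow outer top',[(onz(T,t(*p),.1425)*1e3).round(1) for p in((243,113),(243,118),(268,160),(278,185))])
print('bow side',[(onz(S,s(*p),.1425)*1e3).round(1) for p in((450,175),(435,185))])
E
python3 m.py
```

```text
freeL [587.1  98.4 190.7] 1.6
freeR [ 591.6 -140.1  188.9] 0.7
hinR [ 470.5 -142.    85.2] 2.6
hinL [466.4  96.7  84.9] 3.3
rimR [ 632.4 -139.1   82.4] 0.1
leafR [673.5 -50.4  84.7] 0.2
rimR [ 631.7 -138.8   85. ]
rimL [626.6 100.4  85. ]
leafL [672.3  12.6  89.5]
leafR [672.2 -50.2  89.5]
S leafR [671.  -54.5  89.5]
S rimR [ 631.2 -141.1   85. ]
bow outer top [array([679.1,  -8.4, 142.5]), array([675.6,  -8.3, 142.5]), array([646. , -24.3, 142.5]), array([628.5, -30.5, 142.5])]
bow side [array([676. , -13.9, 142.5]), array([663.8, -18.2, 142.5])]
```

Box measures out well: centre ≈ (549, −21), yaw ≈ π+0.019, lid ≈ 0.72 rad. The heel is at (644, −33) and the toe hole at (644, −5). The shackle is at ≈ 0.9 rad, where its toe would foul the 22 mm tongue (it needs > 1.09). So I'll first nudge it further open, with the jaws along y to keep the body clear of the lid.

```bash
python3 -m jog '[[50,-35,20,0.15],[100,-70,20,0.3],[150,-105,20,0.457],[200,-140,20,0.457],[245,-180,20,0.457],[290,-220,20,0.457],[340,-250,20,0.457],[385,-280,20,0.457]]' -1 20
python3 -m jog '[[0,-50,0,0],[0,-100,0,0],[0,-150,0,0],[0,-200,0,0],[0,-250,0,0],[0,-270,-30,0],[0,-270,-80,0],[0,-270,-125,0]]'
python3 - <<'E'
from h import *
s=get_state();print(s['position'],cv2.Rodrigues(s['tool_rot'])[0][:,1])
for n in('top','side'):
    d=grab(n);p=proj(d,s['position'])[0].astype(int);c=d['image'][max(0,p[1]-60):p[1]+50,p[0]-60:p[0]+60]
    print(n,p)
    cv2.imwrite(f'pics/a_{n}.png',cv2.resize(c,None,fx=3.3,fy=5 and 3.3,interpolation=cv2.INTER_CUBIC)[:,:,::-1])
a=[cv2.imread(f'pics/a_{n}.png') for n in('top','side')];cv2.imwrite('pics/a.png',np.hstack(a))
E
```

```text
time: 1.2
position: [0.6738, 0.3017, 0.2423]
tool_rot: [-0.002, -3.142, 0.0]
ft_force: [0.3, 0.6, -0.1]
grip_width: 0.175
time: 2.2
position: [0.672, 0.0326, 0.116]
tool_rot: [-0.003, -3.141, -0.0]
ft_force: [0.0, 1.3, 0.1]
grip_width: 0.0
[0.67198043 0.03256002 0.11602225] [1.73740122e-03 9.99998449e-01 2.88315344e-04]
top [243 168]
side [276 172]
```

View pics/a.png

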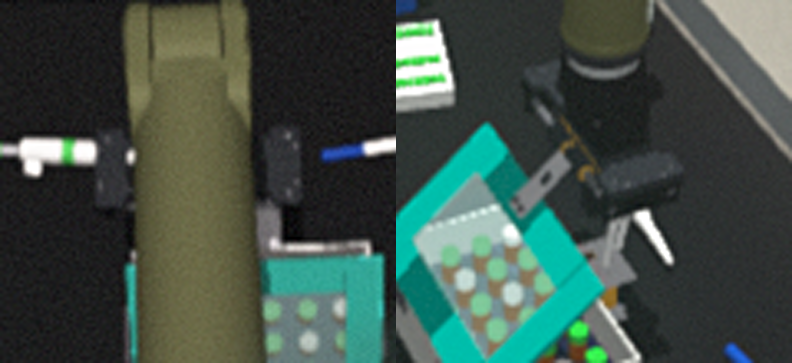

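The gripper hides the shackle in both views. The body is clear of the tongue and forces are about zero, so I'll push −y, back off and rise, then look.

```bash
python3 -m jog '[[0,-10,0,0],[0,-20,0,0],[0,-26,0,0],[0,-32,0,0],[0,-38,0,0],[0,-41,0,0],[0,-41,0,0],[0,-36,0,0]]'
python3 -m jog '[[0,15,30,0],[0,25,90,0],[0,80,120,0],[0,140,120,0],[0,200,120,0],[0,200,120,0],[0,200,120,0],[0,200,120,0]]'
python3 - <<'E'
from h import *
a=[]
for n in('top','side'):
    d=grab(n);p=proj(d,[.66,-.03,.12])[0].astype(int);x0,y0=p[0]-40,p[1]-40
    c=d['image'][y0:y0+80,x0:x0+80];print(n,x0,y0);a.append(cv2.resize(c,(400,400),interpolation=cv2.INTER_CUBIC)[:,:,::-1])
    h=[644.3,-33.2]
    for th in (1.1,1.3,1.5): print(th,[(5*(q-[x0,y0])).round().tolist() for q in proj(d,[[.6443+r*np.sin(th),-.0332+r*np.cos(th),z] for r,z in((.014,.1425),(.028,.1285),(.028,.0975))])])
cv2.imwrite('pics/b.png',np.hstack(a))
E
```

```text
time: 3.3
position: [0.6722, -0.0033, 0.1174]
tool_rot: [-0.002, -3.141, 0.0]
ft_force: [-0.4, -0.0, -0.4]
grip_width: 0.006
time: 4.3
position: [0.6727, 0.1948, 0.2376]
tool_rot: [0.006, 3.141, -0.002]
ft_force: [0.7, -0.2, 0.8]
grip_width: 0.006
top 222 130
1.1 [[198.0, 200.0], [187.0, 188.0], [187.0, 201.0]]
1.3 [[202.0, 199.0], [195.0, 185.0], [194.0, 198.0]]
1.5 [[206.0, 198.0], [203.0, 183.0], [203.0, 196.0]]
side 242 145
1.1 [[196.0, 172.0], [209.0, 177.0], [207.0, 213.0]]
1.3 [[199.0, 174.0], [216.0, 181.0], [214.0, 217.0]]
1.5 [[202.0, 177.0], [221.0, 186.0], [219.0, 223.0]]
```

View pics/b.png

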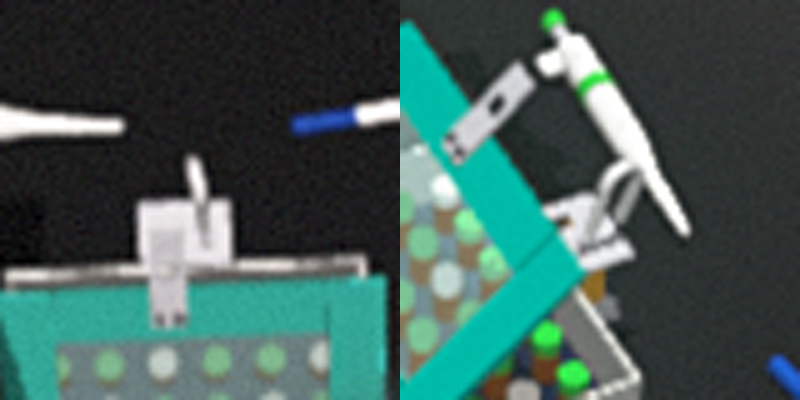

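The shackle is now at about 1.25–1.3 rad (its bow spans (192,158)–(207,245) in the top crop), so the tongue passes it by ≥ 4 mm. Next I shut the lid along its arc.

```bash
python3 -m jog '[[-24,-50,0,0],[-48,-100,0,0],[-72,-150,0,0],[-96,-200,0,0],[-114,-245,0,0],[-114,-245,-25,0],[-114,-245,-40,0],[-112,-245,-50,0]]'
python3 -m jog '[[-106,0,0,0],[0,0,0,0],[0,0,0,0],[0,0,0,0],[0,0,0,0],[0,0,0,0],[0,0,0,0],[0,0,0,0]]' 5 ; python3 -c "
from bench import *
s=get_state();print(s['position'],s['ft_force'],s['time'])"
```

```text
time: 5.4
position: [0.5601, -0.0475, 0.1867]
tool_rot: [-0.0, -3.141, -0.001]
ft_force: [-0.8, -0.1, 0.2]
grip_width: 0.003
[ 0.56007127 -0.04749217  0.18667878] [-0.76715803 -0.08385092  0.21817653] 5.4out of range
```

The second call was malformed and was refused; nothing moved. Now the arc.

```bash
python3 -m jog '[[6,0,-13,0],[13,0,-27,0],[20,0,-41,0],[27,0,-55,0],[32,0,-69,0],[35,0,-81,0],[35,0,-92,0],[35,0,-97,0]]'
```

```text
time: 6.4
position: [0.5954, -0.048, 0.0907]
tool_rot: [0.001, 3.141, 0.0]
ft_force: [-7.3, 0.5, 22.4]
grip_width: 0.006
```

Lid shut (TCP stopped at 90.7 mm with 22 N). Lift off and turn the jaws along x.

```bash
python3 -m jog '[[0,0,30,0],[0,0,80,-0.18],[15,-5,110,-0.36],[35,-12,110,-0.54],[50,-20,110,-0.72],[71,-30,110,-0.9],[71,-30,110,-1.08],[71,-30,110,-1.26]]'
python3 -m jog '[[0,0,0,-0.15],[0,0,0,-0.292],[0,0,0,-0.292],[0,0,0,-0.292],[0,0,0,-0.292],[0,0,0,-0.292],[0,0,0,-0.292],[0,0,0,-0.292]]'
python3 - <<'E'
from h import *
s=get_state();print(s['position'],cv2.Rodrigues(s['tool_rot'])[0][:,1],s['ft_force'])
d=grab('side');p=proj(d,[.64,-.03,.1])[0].astype(int);x0,y0=p[0]-50,p[1]-50;c=d['image'][y0:y0+100,x0:x0+100]
print(x0,y0,(6*(proj(d,[[.6443,-.0332,.0895],[.6437,-.0052,.0935]])-[x0,y0])))
cv2.imwrite('pics/c.png',cv2.resize(c,(600,600),interpolation=cv2.INTER_CUBIC)[:,:,::-1])
E
```

```text
time: 7.4
position: [0.6659, -0.079, 0.1998]
tool_rot: [-1.861, -2.531, 0.002]
ft_force: [-1.5, 0.2, 0.3]
grip_width: 0.004
time: 8.4
position: [0.6663, -0.0779, 0.2006]
tool_rot: [2.201, 2.242, -0.0]
ft_force: [0.3, 0.6, -0.1]
grip_width: 0.004
[ 0.66631475 -0.07793972  0.20057033] [9.99833905e-01 1.82251816e-02 7.20184933e-05] [ 0.25580195  0.63826793 -0.14146462]
226 141 [[311.28080609 320.66731047]
 [286.70203235 280.62012417]]
```

View pics/c.png

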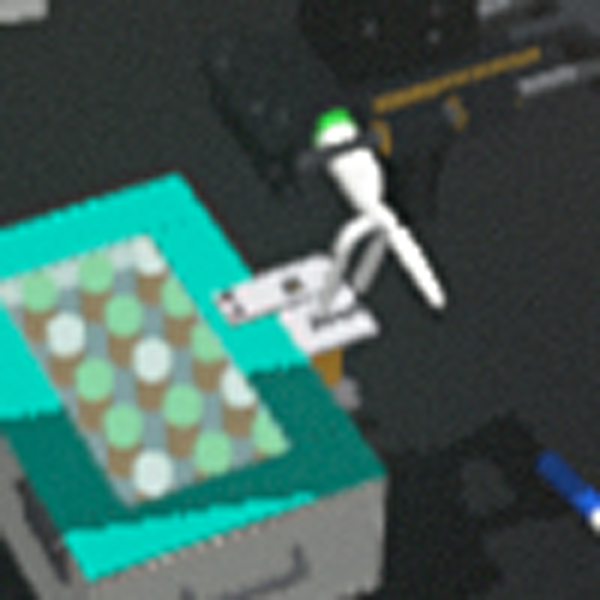

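The lid is flat and shut, with the tongue hole seen at (293,285) against (287,281) predicted. The shackle stands open just outside the tongue. Swing it back by pushing +y.

```bash
python3 -m jog '[[2,0,-45,0],[2,0,-86,0],[2,12,-86,0],[2,24,-86,0],[2,34,-86,0],[2,44,-86,0],[2,53,-86,0],[2,53,-86,0]]'
python3 -m jog '[[0,-6,0,0],[0,-10,40,0],[0,-10,90,0],[0,-60,90,0],[0,-120,90,0],[0,-180,90,0],[0,-180,90,0],[0,-180,90,0]]' 1
python3 - <<'E'
from h import *
a=[]
s=get_state();print(s['position'])
for n in('top','side'):
    d=grab(n);p=proj(d,[.65,-.02,.11])[0].astype(int);x0,y0=p[0]-32,p[1]-32
    c=d['image'][y0:y0+64,x0:x0+64];a.append(cv2.resize(c,(400,400),interpolation=cv2.INTER_CUBIC)[:,:,::-1])
    print(n,x0,y0,'heel,toehole,crown@0',(6.25*(proj(d,[[.6443,-.0332,.0895],[.6437,-.0052,.0935],[.644,-.019,.1465]])-[x0,y0]+.5)).round())
cv2.imwrite('pics/d.png',np.hstack(a))
E
```

```text
time: 9.45
position: [0.6686, -0.0232, 0.1149]
tool_rot: [-2.199, -2.243, -0.002]
ft_force: [-0.1, 1.1, -0.3]
grip_width: 0.005
time: 10.45
position: [0.668, -0.2054, 0.2042]
tool_rot: [-2.202, -2.239, -0.0]
ft_force: [-0.2, -0.6, 0.8]
grip_width: 0.832
[ 0.66795265 -0.20539065  0.20419425]
top 227 142 heel,toehole,crown@0 [[230. 228.]
 [177. 228.]
 [205. 201.]]
side 245 154 heel,toehole,crown@0 [[209. 256.]
 [183. 214.]
 [199. 153.]]
```

View pics/d.png

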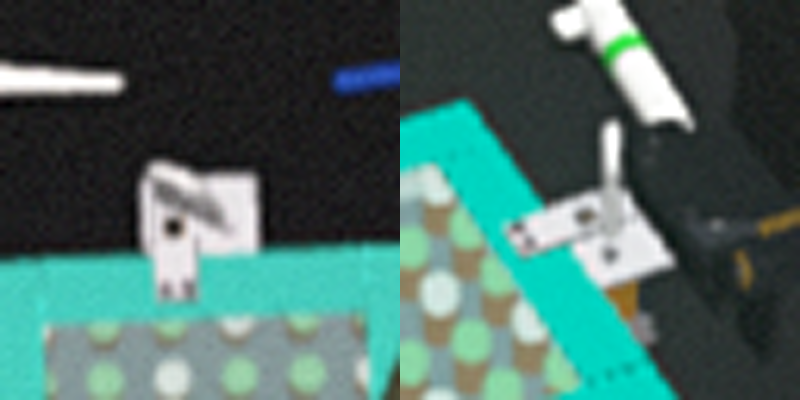

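The tongue hole is seen at (175,227) top and (186,214) side, against (177,228) and (183,214) predicted, so the pose is good to about 1 mm. The shackle is at ≈ 0.48 (edge-on from the side camera). I'll straddle the bow and close gently to square it to 0.

```bash
python3 -m jog '[[-6,50,0,0],[-12,100,0,0],[-18,150,0,0],[-24,193,0,0],[-24,193,0,0],[-24,193,-45,0],[-24,193,-90,0],[-24,193,-90,0]]' 1
python3 -m jog '[[0,0,0,0],[0,0,0,0],[0,0,0,0],[0,0,0,0],[0,0,0,0],[0,0,0,0],[0,0,0,0],[0,0,0,0]]' -1 4
```

```text
time: 11.55
position: [0.6412, -0.0115, 0.1109]
tool_rot: [-2.197, -2.239, 0.009]
ft_force: [-0.4, -0.3, 0.3]
grip_width: 1.001
time: 12.55
position: [0.6446, -0.0116, 0.1147]
tool_rot: [2.201, 2.241, 0.001]
ft_force: [0.4, 0.4, -0.5]
grip_width: 0.17
```

```bash
python3 -m jog '[[0,0,0,0],[0,0,0,0],[0,0,0,0],[0,0,0,0],[0,0,0,0],[0,0,0,0],[0,0,0,0],[0,0,0,0]]' -1 4
```

```text
time: 13.55
position: [0.6445, -0.0117, 0.1147]
tool_rot: [2.201, 2.241, 0.001]
ft_force: [2.2, 1.6, 0.2]
grip_width: 0.086
```

Width 7.5 mm ≈ the 8 mm bar, so the bow lies flat between the pads. Release, step aside, look.

```bash
python3 -m jog '[[0,0,0,0],[0,0,0,0],[0,0,0,0],[0,0,20,0],[0,0,60,0],[0,0,90,0],[0,-50,90,0],[0,-90,90,0]]' 0.2
python3 -m jog '[[0,-50,0,0],[0,-100,0,0],[0,-100,0,0],[0,-100,0,0],[0,-100,0,0],[0,-100,0,0],[0,-100,0,0],[0,-100,0,0]]' -1 20
python3 - <<'E'
from h import *
a=[]
s=get_state();print(s['position'])
for n in('top','side'):
    d=grab(n);p=proj(d,[.65,-.02,.11])[0].astype(int);x0,y0=p[0]-32,p[1]-32
    c=d['image'][y0:y0+64,x0:x0+64];a.append(cv2.resize(c,(400,400),interpolation=cv2.INTER_CUBIC)[:,:,::-1])
    print(n,x0,y0,'heel,toehole,crown@0, toe/heel shoulder',(6.25*(proj(d,[[.6443,-.0332,.0895],[.6437,-.0052,.0935],[.644,-.019,.1465],[.6437,-.0052,.13],[.6443,-.0332,.13]])-[x0,y0]+.5)).round().tolist())
cv2.imwrite('pics/e.png',np.hstack(a))
E
```

```text
time: 14.55
position: [0.6448, -0.1037, 0.2072]
tool_rot: [2.199, 2.24, 0.002]
ft_force: [-0.6, -0.4, -0.6]
grip_width: 0.6
time: 15.55
position: [0.6443, -0.2016, 0.2046]
tool_rot: [-2.201, -2.242, -0.0]
ft_force: [-0.9, 0.2, 1.2]
grip_width: 0.006
[ 0.64434413 -0.20155063  0.20458066]
top 227 142 heel,toehole,crown@0, toe/heel shoulder [[230.0, 228.0], [177.0, 228.0], [205.0, 201.0], [178.0, 210.0], [232.0, 208.0]]
side 245 154 heel,toehole,crown@0, toe/heel shoulder [[209.0, 256.0], [183.0, 214.0], [199.0, 153.0], [185.0, 161.0], [211.0, 197.0]]
```

View pics/e.png

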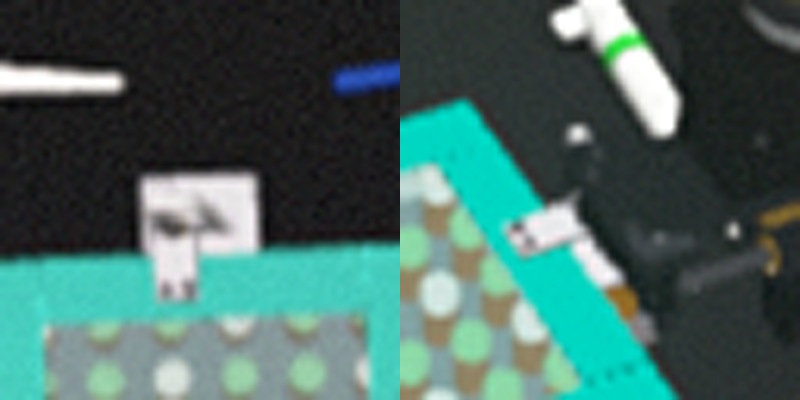

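From above, the bow lies along the lock side over the hole; the side view is blocked by the gripper. Next I bring the closed fingertips over the crown and press, checking height for entry.

```bash
python3 -m jog '[[0,50,0,0],[0,100,0,0],[0,150,0,0],[0,183,0,0],[0,183,0,0],[0,183,-30,0],[0,183,-50,0],[0,183,-52,0]]'
python3 -m jog '[[0,0,-3,0],[0,0,-5,0],[0,0,-7,0],[0,0,-9,0],[0,0,-11,0],[0,0,-12,0],[0,0,-12,0],[0,0,-12,0]]'
```

```text
time: 16.65
position: [0.643, -0.02, 0.1506]
tool_rot: [-2.202, -2.238, 0.005]
ft_force: [-0.5, 0.2, 0.7]
grip_width: 0.007
time: 17.65
position: [0.6445, -0.0191, 0.1407]
tool_rot: [2.201, 2.241, 0.0]
ft_force: [0.3, -0.4, 2.0]
grip_width: 0.004
```

5.8 mm down at only 2 N means the toe is in the tongue hole (a block would come at 4 mm). Pressing home.

```bash
python3 -m jog '[[0,0,-3,0],[0,0,-6,0],[0,0,-9,0],[0,0,-12,0],[0,0,-15,0],[0,0,-18,0],[0,0,-19,0],[0,0,-19,0]]'
```

```text
time: 18.65
position: [0.6446, -0.0195, 0.1218]
tool_rot: [2.201, 2.24, 0.0]
ft_force: [1.1, -0.7, 3.6]
grip_width: 0.006
```

```bash
python3 -m jog '[[0,0,-1,0],[0,0,-2,0],[0,0,-2,0],[0,0,-2,0],[0,0,-2,0],[0,0,-2,0],[0,0,-2,0],[0,0,-2,0]]'
python3 -c "
from bench import *
s=get_state();print(s['position'],s['ft_force'])"
```

```text
time: 19.65
position: [0.6446, -0.0194, 0.1199]
tool_rot: [2.201, 2.24, 0.0]
ft_force: [0.2, -2.6, 5.9]
grip_width: 0.002
[ 0.64458875 -0.0193685   0.11988679] [ 0.24433134 -2.62979827  5.93754614]
```

Force still climbs like the spring and there is no hard stop yet; go on in small steps.

```bash
python3 -m jog '[[0,0,-1,0],[0,0,-1,0],[0,0,-2,0],[0,0,-2,0],[0,0,-3,0],[0,0,-3,0],[0,0,-3,0],[0,0,-3,0]]'
```

```text
time: 20.65
position: [0.6458, -0.0193, 0.1191]
tool_rot: [2.2, 2.239, 0.004]
ft_force: [-0.1, -2.2, 12.8]
grip_width: 0.005
```

```bash
python3 -m jog '[[0,0,-1,0],[0,0,-2,0],[0,0,-3,0],[0,0,-3,0],[0,0,-3,0],[0,0,-3,0],[0,0,-3,0],[0,0,-3,0]]'
```

```text
time: 21.65
position: [0.6468, -0.0192, 0.1182]
tool_rot: [2.199, 2.238, 0.008]
ft_force: [-2.2, -1.0, 20.4]
grip_width: 0.004
```

Hard stop: 20 N with almost no travel. Lift away and look.

```bash
python3 -m jog '[[0,0,10,0],[0,0,50,0],[0,0,90,0],[0,50,110,0],[0,110,110,0],[0,170,110,0],[0,230,110,0],[0,250,110,0]]'
python3 - <<'E'
from h import *
a=[]
s=get_state();print(s['position'],s['time'])
for n in('top','side'):
    d=grab(n,n+'_end.png');p=proj(d,[.65,-.02,.11])[0].astype(int);x0,y0=p[0]-32,p[1]-32
    c=d['image'][y0:y0+64,x0:x0+64];a.append(cv2.resize(c,(400,400),interpolation=cv2.INTER_CUBIC)[:,:,::-1])
    print(n,x0,y0,'bow top at press 23, 0:',(6.25*(proj(d,[[.644,-.019,.1235],[.644,-.019,.1465]])-[x0,y0]+.5)).round().tolist())
cv2.imwrite('pics/f.png',np.hstack(a))
E
```

```text
time: 22.65
position: [0.6412, 0.2385, 0.2212]
tool_rot: [-2.188, -2.247, 0.003]
ft_force: [-0.3, 0.3, 1.0]
grip_width: 0.006
[0.64124015 0.23850549 0.22122924] 22.65
top 227 142 bow top at press 23, 0: [[204.0, 213.0], [205.0, 201.0]]
side 245 154 bow top at press 23, 0: [[197.0, 188.0], [199.0, 153.0]]
```

View pics/f.png

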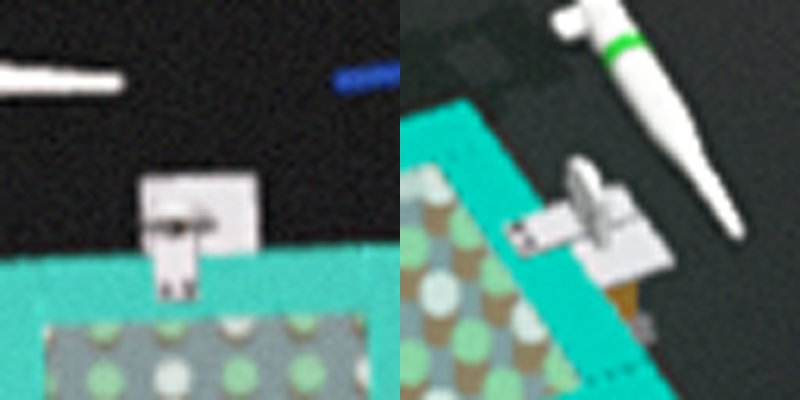

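The bow looks lower than before (side crop: top at row ~153 now, ~123 before), but I want to be certain it's latched. Closer crop, before and after.

Run:
```python
from h import *
d=grab('side');im=d['image'][:,:,::-1]
e=cv2.imread('pics/e.png')[100:300,500:700]
f=cv2.resize(im[154:218,245:309],(400,400),interpolation=cv2.INTER_CUBIC)[100:300,100:300].copy()
def mk(z):
    return [(6.25*(q-[245,154]+.5)-100)*2 for q in proj(d,[[.644,-.019+.018*np.cos(t),z-.014+.018*np.sin(t)] for t in np.linspace(0,np.pi,9)])]
e=cv2.resize(e,(400,400));f=cv2.resize(f,(400,400));g=f.copy()
for z,c in((.1425,(0,0,255)),(.121,(255,0,0))):
    for q in mk(z):
        for i in(e,g): cv2.circle(i,tuple(int(v) for v in q),3,c,-1)
cv2.imwrite('pics/g.png',cv2.resize(np.hstack([e,f,g]),(798,266)))
```

```text
(no output)
```

View pics/g.png

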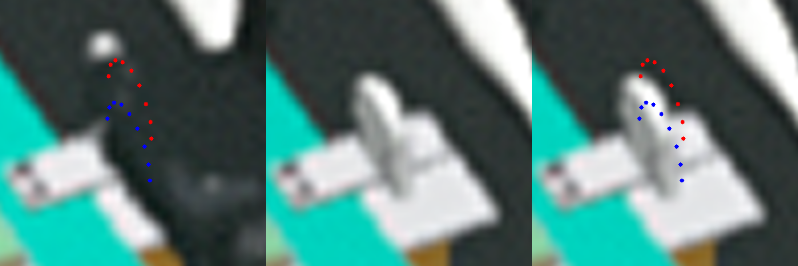

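The bow's top is 42 px lower than when raised (~21 mm at 2 px/mm), and it has stayed there with nothing touching it. That agrees with the latched 21.5 mm, so I'll hand in.

```bash
python3 -c "
from bench import *
print(close_job(),get_state()['time'])"
```

```text
the job is handed in; nothing more can be done
the job is handed in; nothing more can be done
```

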